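# Fit the square-drive knob and hold the third target at the sensor

## Task

Pick up the red bar knob, fit it squarely over the tester's square shaft until it sits fully home, and then, turning by the knob only, turn the target turret clockwise (seen from above) three clicks, to the third stop, where the brass target faces the proximity sensor; do not run on to the fourth. The turret springs back when let go, so finish still gripping the knob, holding the turret steady on the third stop. Leave the canister, setting ring, blue boot and humidity cap where they stand.

Things in the scene. Friction and masses are not known exactly. Their poses are not given: they have to be found in the camera images.
- knob: Loose red bar knob, about 90 to 180 g, standing bore down on the bench. Round hub 44 mm in diameter, 26 mm high; on it a flat-sided bar to grip, 50 mm long (x), 14 mm thick (y), from 26 to 58 mm above the underside. Origin: centre of the underside, which is also the mouth of the bore; x along the bar, y across it, z up.
- knob_bore (a point): On the knob, top end of its square bore, on the knob's axis 26 mm above the underside; axes as the knob's. The bore opens downward, 17.2 mm square, its mouth flared to 21 mm over the lowest 3 mm, its sides parallel to the bar's sides: it fits the shaft in any of the four quarter turns.
- fixture: Target-turret tester, fixed; place and yaw differ each time. Base plate 130 mm (x) by 225 mm (y -145 to +80), 15 mm thick; on it a drum 102 mm wide over its targets turns about the upright axis through the origin. A steel M18 proximity sensor lies level in a dark clamp at the -y side, pointing +y at the drum. All but the square shaft is lower than 73 mm. Origin: on the bench under the axis; z up.
- turret (a joint): Turn of the turret (rad), growing clockwise from above. 0 = home, a bare part of the drum at the sensor. Click stops each 0.419 rad (24 degrees): 1 dark steel target, 2 aluminium, 3 brass (1.257), 4 copper, 5 bright steel (end). A spring drives it home when let go: 0.10 N m at home, 0.15 at stop 3; clicks add +-0.08, heaviest 6 degrees past a stop, lightest 6 before. Clicks alone do not hold it.
- turret_seat (a point): On the turret's axis, where the knob's underside centre comes to rest: a flat boss 42 mm in diameter, 72 mm above the bench. From it rises the bright steel shaft, 16 mm square, 22 mm high. x and y are square to the shaft's flats and turn with the turret; z up. The knob has some 0.08 rad of play on the shaft each way: against the spring it is turned 0.08 to 0.2 rad farther than the turret.
- brass_target (a point): Centre of the outer face of the brass target on the drum, 51 mm from the axis and 50 mm above the bench; the target is 16 mm wide and 22 mm high, with a brass tab 16 mm by 22 mm folded over the drum's top.
- sensor_face (a point): Centre of the blue sensing face of the proximity sensor (18 mm in diameter), 57 mm from the turret's axis and 50 mm above the bench.
- canister: Bystander, loose: aluminium screw-top canister, 60 mm in diameter, 79 mm high. Origin: centre of the underside.
- setting_ring: Bystander, loose: black oxide steel setting ring, outside 52 mm, bore 32 mm, 18 mm high, lying flat. Origin: centre of the underside.
- boot: Bystander, loose: pale blue ribbed silicone test boot, 36 mm in diameter, 42 mm high, upright. Origin: centre of the underside.
- humidity_cap: Bystander, loose: humidity sensor cap, steel base 37 mm in diameter with a glass dome, 29 mm high in all. Origin: centre of the underside.
Things that resemble listed ones, but are neither listed nor needed, are in the scene too. There is more than one size of the knob; the one meant has the size given above.

How it is judged:
By the outcome, as a careful person would: the job done as asked, in the order asked, and still so for the second after the job is handed in, while the arm keeps its last pose, push and grip.
It also fails if it takes over 48 s, if anything falls off the work surface, if the arm or the gripper's body presses on something with over 40 N, if the wrist force passes 120 N, or if a joint passes its speed limit or range.

## Robot

A 7-joint arm with a two-finger parallel gripper is mounted at the origin on the work surface. World frame = base frame: x ahead of the robot, y to its left, z up, the work surface at z = 0. Lengths are in m, angles in degrees, forces in N, time in s.
With the tool pointing down it reaches from about 0.425 to 0.975 m from the base axis. Payload 16.7 kg.
Tool frame: the origin (TCP) lies at the very end of the fingers, on their centre line; the grasp point (between the pads) lies 19 mm behind it; z points along the fingers, y is the line along which they close (so a half turn about z gives the same grasp; the last joint's range is limited). The gripper opens to 85 mm and grips with 20 to 120 N. Pads are 22 mm wide; open, the fingers measure 114 mm over their backs; the gripper's body (76 mm by 85 mm) begins 54 mm behind the grasp point. The pads swing forward as they close: fully open they stand 13 mm farther back than shut.
Start: joints at [-82.993, 24.414, 4.234, 92.017, -1.954, 63.644, -3.845], TCP at [0.181, 0.65, 0.231] pointing down, gripper open.
Joint ranges: [-163.25, 163.25], [-28.42, 122.38], [-70.27, 78.77], [12.13, 141.07], [-58.53, 238.53], [9.26, 117.41], [-156.51, 156.51]. Speed limits (degrees/s): [108.29, 108.29, 136.94, 136.94, 172.46, 172.46, 172.46].

## Interface

Orientations are given as a 3x3 rotation matrix whose columns are the frame's x, y, z axes.
In Python, from bench import * gives the robot as it stands.
- The arm moves only by the tool drive_tool, never from a script. Its argument "moves" is a list of rows, each an object of numbers: "x", "y", "z": the shift along the tool's x, y, z as a fraction of full scale; "wx", "wy", "wz": the turn, a rotation vector about the tool's x, y, z as a fraction of full scale. A call has 1 to 8 rows; each row is the pose to reach, as a shift and turn from the pose commanded when the call began, along the tool's axes at that moment, turning the shorter way round; what a row does not reach only later rows make up. Full scale, the value 1, is 0.12 m for a shift and 360 degrees for a turn. A row lasts 1/12 s, in which the tool goes at most 41.7 mm and 7.16 degrees, less where a joint would pass 70% of its speed; a pose out of reach is approached as far as the arm can. A call with a number of a shift or a turn outside -1 to 1 is refused whole. A call with a gripper value outside its range is refused whole. "claw" is the opening, from 0 (shut) to 1 (fully open), set as the call begins (left out, the last holds). The fingers move at their own pace and stop on an object; "squeeze" is the grip in N (left out, the last holds). Time passes only in rows, so rows that repeat a pose let the fingers close. It gives the time, the measured TCP pose, the force, the opening and the grip force at its end, in the units of the state.
- state(): the state, without advancing time (a new reading comes with each control period).
- camera(name): name is "scene" or "top" or "wrist"; returns the picture (384x512x3 uint8, red, green, blue); there is no depth.
- camera_model(name): a dict with "K" (3x3 intrinsics, pixels), "R" (3x3) and "t" (3): a world point X has camera coordinates R X + t. Camera axes: x right, y down, z forward; pixel columns grow to the right and rows downward; lengths in m; the calibration is good to about 2 mm. A picture is of the moment at which its call begins: read the wrist's pose just before it. camera_model takes no time and is no camera call; for the wrist camera it gives the pose at the moment of the call.
- finish_job(): hands the job in; it is judged then, once.
The state is a dict: "t": time; "qpos": joint angles; "joint_velocities": joint speeds; "joint_torque": joint torques, N m; "eef_pos": TCP position; "ee_rot": TCP orientation; "ft_force": force on the tool from outside, world axes, zero at the start; "torque": the same for the moment, N m; "gripper_width": opening from 0.0 (shut) to 1.0 (fully open); "grasp_force": force on a finger pad.
Only numpy, scipy, OpenCV 4.12 (cv2) and the standard library are available. Lean on these libraries where they do the work, as an engineer would, in place of code of your own. Each camera call takes 0.05 s, during which the arm holds its last target. There are 200 camera calls.

## Working session

There is one attempt and no reset: what is moved stays moved. The work goes in short steps, Python scripts to look and compute and a tool call to move; the robot and the scene stay as the last step left them, time stands still between calls to the robot, and variables do not carry over. Pictures are saved under pics/ and viewed, at most 10 in all, crops included, and the job is handed in when it is done.

Besides the shell and the picture viewer there is one more tool, called after "Call:" as name(argument=value, ...) on one line, values as JSON. drive_tool: Moves the arm, as the interface text tells. Its arguments: {"type":"object","properties":{"moves":{"type":"array"},"claw":{"type":"number"},"squeeze":{"type":"number"}},"required":["moves"]}

```bash
mkdir -p pics; ls
python3 - <<'E'
from bench import *
import cv2,numpy as np
for n in ("scene","top"):
    im=camera(n); cv2.imwrite(f"pics/{n}0.png",cv2.resize(im[:,:,::-1],(800,600),interpolation=cv2.INTER_CUBIC))
    m=camera_model(n); print(n,np.round(m["K"],1).tolist(),np.round(m["R"],4).tolist(),np.round(m["t"],4).tolist())
s=state();print(s)
E
```

```text
pics
scene [[491.0, 0.0, 259.8], [0.0, 491.0, 187.1], [0.0, 0.0, 1.0]] [[0.4188, 0.9079, 0.0173], [0.5944, -0.2597, -0.7611], [-0.6865, 0.329, -0.6484]] [-0.289, -0.2722, 1.3635]
top [[414.6, 0.0, 259.4], [0.0, 414.6, 188.8], [0.0, 0.0, 1.0]] [[0.0024, -0.9997, -0.0246], [-0.9861, 0.0017, -0.1663], [0.1663, 0.0247, -0.9858]] [0.0625, 0.592, 0.8244]
{'t': 0.1, 'qpos': array([-82.99108827,  24.44646394,   4.23287194,  92.04774814,
        -1.95417884,  63.64431969,  -3.84407695]), 'joint_velocities': array([-0.02082819, -0.18700668, -0.0123431 , -0.10711148,  0.01830105,
       -0.01972955,  0.09913416]), 'joint_torque': array([ 5.84773385e-03, -9.51524234e+01,  3.76963422e+00, -4.64409900e+01,
        1.95535150e-02,  6.51008319e-03, -7.09528393e-06]), 'eef_pos': array([0.1811726 , 0.64985218, 0.23068311]), 'ee_rot': array([[-9.63268497e-01,  2.68540036e-01, -2.27860643e-04],
       [ 2.68540119e-01,  9.63267832e-01, -1.13511358e-03],
       [-8.53326140e-05, -1.15460887e-03, -9.99999330e-01]]), 'ft_force': array([-0.62846214, -0.84552307,  0.39304942]), 'torque': array([0.01046167, 0.02816041, 0.07825097]), 'grasp_force': 0.0, 'gripper_width': 1.0019122916541536}
```

View pics/top0.png

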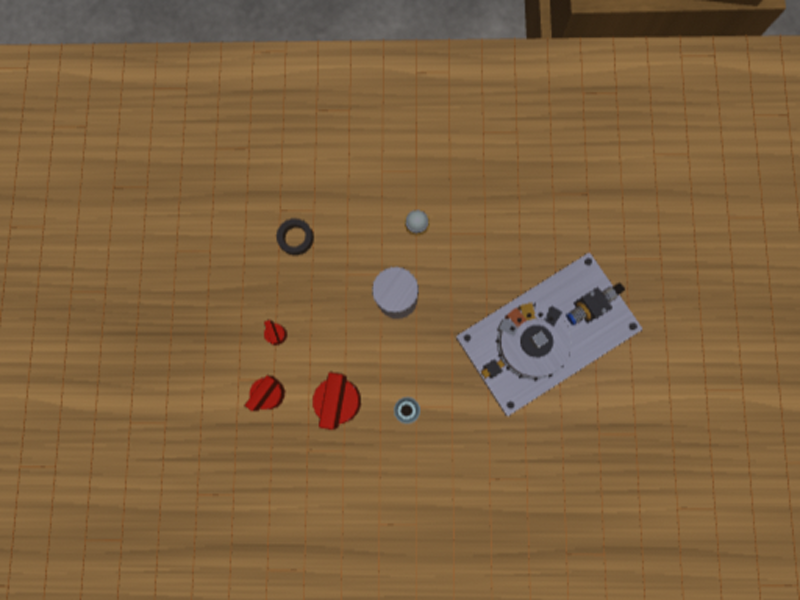

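View pics/scene0.png

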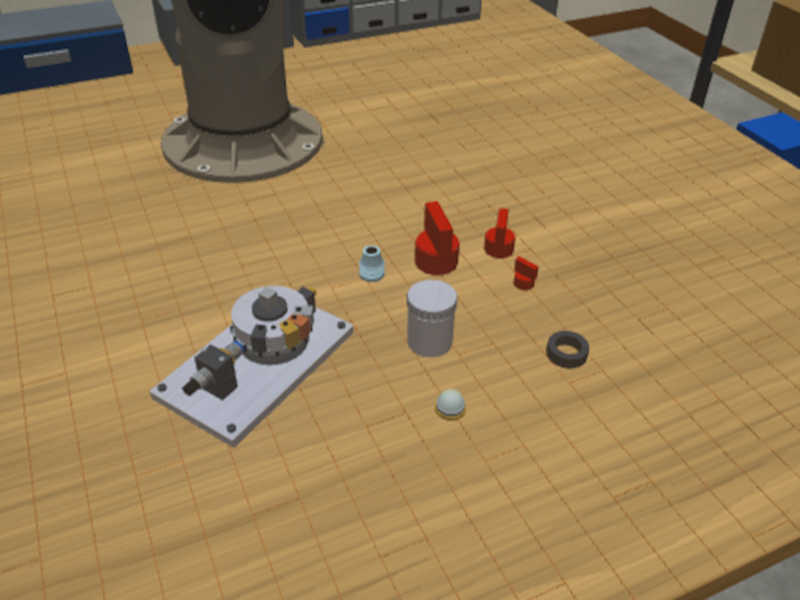

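The top view shows three red knobs. The middle one, near (265,393), has a hub of about 35 px, so about 44 mm. The fixture drum is at (538,342) and the sensor is up and to its right. I'll enlarge both.

```bash
cat > h.py <<'E'
from bench import *
import cv2,numpy as np
np.set_printoptions(precision=4,suppress=True)
def ray(m,uv,z):
    K,R,t=[np.array(m[k]) for k in("K","R","t")]
    d=R.T@np.linalg.inv(K)@np.array([uv[0],uv[1],1.]); c=-R.T@t
    return c+d*(z-c[2])/d[2]
def proj(m,X):
    p=np.array(m["K"])@(np.array(m["R"])@np.array(X)+np.array(m["t"])); return p[:2]/p[2]
E
python3 - <<'E'
from h import *
im=camera("top")[:,:,::-1]
a=im[200:290,140:260]; b=im[155:275,285:415]
A=cv2.resize(a,(400,300),interpolation=cv2.INTER_CUBIC)  # x3.333
B=cv2.resize(b,(780,720),interpolation=cv2.INTER_CUBIC)[:600] # x6
cv2.imwrite("pics/k.png",cv2.resize(im[220:280,145:225],(800,600),interpolation=cv2.INTER_CUBIC))
cv2.imwrite("pics/f.png",cv2.resize(im[158:268,288:415],(762,600),interpolation=cv2.INTER_CUBIC)) 
m=camera_model("top")
for n,uv,z in[("hub",(170,251),.02),("seat",(344,218),.072),("big",(215,257),.03),("boot",(260,263),.04),("can",(253,187),.079),("small",(176,213),.01)]: print(n,ray(m,uv,z))
E
```

```text
hub [0.4625 0.2547 0.02  ]
seat [ 0.5282 -0.1091  0.072 ]
big [0.45   0.1565 0.03  ]
boot [0.4379 0.0614 0.04  ]
can [0.591  0.0752 0.079 ]
small [0.5453 0.247  0.01  ]
```

View pics/k.png

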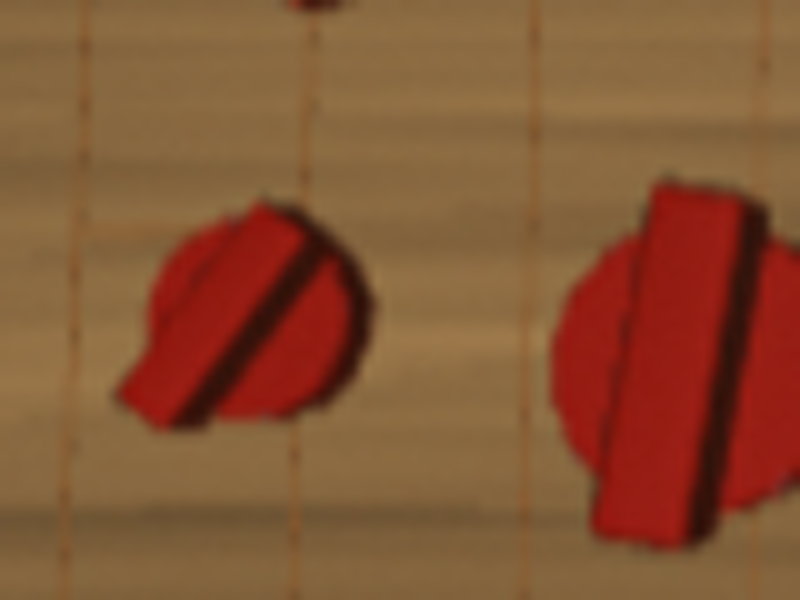

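View pics/f.png

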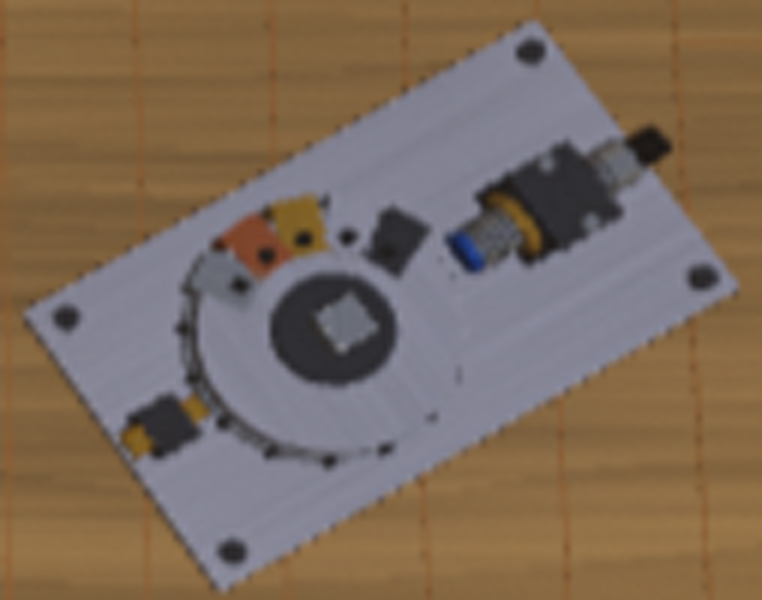

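Knob crop: the bar's top-face corners are at about (262,203), (312,240), (172,428) and (120,397). Fixture crop: the shaft top's corners are at about (346,291), (380,326), (345,355) and (316,320). The boss centre is about (333,329), and the sensor face is at about (463,252).

Run:
```python
from h import *
m=camera_model("top")
ko=lambda p:((p[0]+.5)/10-.5+145,(p[1]+.5)/10-.5+220)
fo=lambda p:((p[0]+.5)/6-.5+288,(p[1]+.5)/5.4545-.5+158)
def quad(ps,f,z):
    P=np.array([ray(m,f(p),z) for p in ps]); e=np.diff(np.vstack([P,P[:1]]),axis=0)
    print("c",P.mean(0),"len",np.linalg.norm(e,axis=1),"ang",np.degrees(np.arctan2(e[:,1],e[:,0])))
quad([(262,203),(312,240),(172,428),(120,397)],ko,.058)
quad([(346,291),(380,326),(345,355),(316,320)],fo,.094)
quad([(535,18),(740,290),(218,590),(25,315)],fo,.015)
print("boss",ray(m,fo((333,329)),.072)); s=ray(m,fo((463,252)),.05);print("sens",s)
print("hub",ray(m,ko((258,318)),.013))
# base model corners: fit
w=np.array([ray(m,fo(p),.015)[:2] for p in [(535,18),(740,290),(218,590),(25,315)]])
b=np.array([[.065,-.145],[-.065,-.145],[-.065,.08],[.065,.08]])
for k in range(2):
    bb=b*(1 if k==0 else -1) if k==0 else np.roll(b,1,0)
    U,S,V=np.linalg.svd((w-w.mean(0)).T@(bb-bb.mean(0)));R=U@np.diag([1,np.linalg.det(U@V)])@V
    t=w.mean(0)-R@bb.mean(0);print("fix",t,np.degrees(np.arctan2(R[1,0],R[0,0])),np.linalg.norm(w-(bb@R.T+t),axis=1))
```

```text
c [0.4613 0.2534 0.058 ] len [0.013  0.0469 0.0126 0.0482] ang [-125.3721  144.3366   60.4491  -35.0673]
c [ 0.5285 -0.1079  0.094 ] len [0.0166 0.0158 0.0156 0.0146] ang [-139.8918  131.6859   35.6701  -43.9315]
c [ 0.5453 -0.1347  0.015 ] len [0.13   0.2231 0.1265 0.2237] ang [-148.2938  121.7034   31.9774  -57.409 ]
boss [ 0.5284 -0.1072  0.072 ]
sens [ 0.5601 -0.157   0.05  ]
hub [0.4618 0.2556 0.013 ]
fix [ 0.5281 -0.1072] 32.071142439392816 [0.0004 0.0012 0.0017 0.0021]
fix [ 0.5729 -0.1175] -58.00562892124918 [0.0666 0.0666 0.0676 0.0681]
```

Call:
drive_tool(moves=[{"x": -0.26,"y": -0.21},{"x": -0.52,"y": -0.42},{"x": -0.78,"y": -0.64}], claw=0.5)

```text
invalid input
```

Call:
drive_tool(moves=[{"x": -0.26,"y": -0.21},{"x": -0.52,"y": -0.42},{"x": -0.78,"y": -0.64}])

```text
invalid input
```

Call:
drive_tool(moves=[{"x": -0.26,"y": -0.21},{"x": -0.52,"y": -0.42},{"x": -0.78,"y": -0.64}])

```text
invalid input
```

Call:
drive_tool(moves=[{"x": -0.26,"y": -0.21,"wz": 0.018},{"x": -0.52,"y": -0.42,"wz": 0.036},{"x": -0.78,"y": -0.64,"wz": 0.055},{"x": -0.78,"y": -0.64,"wz": 0.055},{"x": -0.78,"y": -0.64,"wz": 0.055}])

```text
invalid input
```

Run:
```python
from h import *
s=state();m=camera_model("wrist");im=camera("wrist")
print(s["t"],s["eef_pos"],s["ee_rot"],s["qpos"],s["gripper_width"],s["ft_force"])
cv2.imwrite("pics/w1.png",cv2.resize(im[:,:,::-1],(800,600),interpolation=cv2.INTER_CUBIC))
R=np.array(m["R"]);print("cam",-R.T@m["t"],"axis",R[2],proj(m,[.4615,.254,.058]))
import pickle;pickle.dump(m,open("w1.pkl","wb"))
```

```text
0.15 [0.1811 0.6499 0.2308] [[-0.9633  0.2685 -0.0002]
 [ 0.2685  0.9633 -0.001 ]
 [-0.0001 -0.001  -1.    ]] [-82.9946  24.4425   4.2327  92.0429  -1.955   63.6451  -3.8457] 1.0014134517776405 [-0.7415  0.1126  0.2382]
cam [0.101  0.6731 0.3743] axis [ 0.3139 -0.0883 -0.9453] [ 75.1013 391.8064]
```

View pics/w1.png

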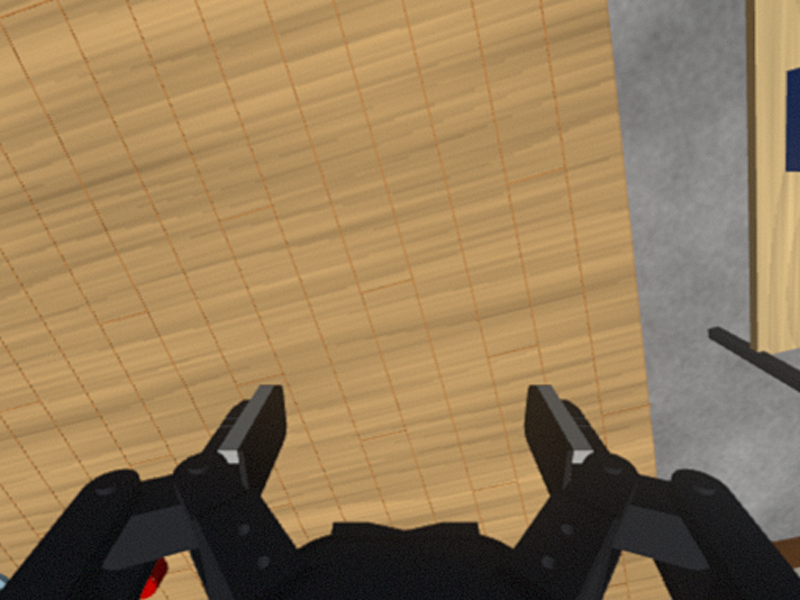

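The wrist view shows only bare bench and the fingers, because the moves were refused as invalid. I'll retry with all six keys in the row.

Call:
drive_tool(moves=[{"x": -0.26,"y": -0.21,"z": 0,"wx": 0,"wy": 0,"wz": 0}], claw=0.5)

```text
t: 0.28
eef_pos: [0.1988, 0.6216, 0.2303]
ee_rot: [[-0.965, 0.261, -0.003], [0.261, 0.965, 0.001], [0.003, 0.0, -1.0]]
ft_force: [0.6, -0.1, -0.2]
gripper_width: 0.884
grasp_force: 0.0
```

Call:
drive_tool(moves=[{"x": -0.24,"y": -0.2,"z": 0,"wx": 0,"wy": 0,"wz": 0},{"x": -0.48,"y": -0.4,"z": 0,"wx": 0,"wy": 0,"wz": 0},{"x": -0.72,"y": -0.6,"z": 0,"wx": 0,"wy": 0,"wz": 0},{"x": -0.96,"y": -0.78,"z": 0,"wx": 0,"wy": 0,"wz": 0}])

```text
t: 0.62
eef_pos: [0.291, 0.4945, 0.2312]
ee_rot: [[-0.963, 0.269, -0.0], [0.269, 0.963, -0.0], [0.0, -0.0, -1.0]]
ft_force: [0.1, 0.8, -0.3]
gripper_width: 0.497
grasp_force: 0.0
```

Call:
drive_tool(moves=[{"x": -0.24,"y": -0.2,"z": 0,"wx": 0,"wy": 0,"wz": 0},{"x": -0.48,"y": -0.4,"z": 0,"wx": 0,"wy": 0,"wz": 0},{"x": -0.72,"y": -0.6,"z": 0,"wx": 0,"wy": 0,"wz": 0},{"x": -0.96,"y": -0.78,"z": 0,"wx": 0,"wy": 0,"wz": 0}])

```text
t: 0.95
eef_pos: [0.3768, 0.3734, 0.2314]
ee_rot: [[-0.963, 0.269, -0.0], [0.269, 0.963, 0.0], [0.0, 0.0, -1.0]]
ft_force: [1.2, 0.8, 0.3]
gripper_width: 0.495
grasp_force: 0.0
```

Call:
drive_tool(moves=[{"x": -0.24,"y": -0.2,"z": 0,"wx": 0,"wy": 0,"wz": 0.014},{"x": -0.48,"y": -0.4,"z": 0,"wx": 0,"wy": 0,"wz": 0.028},{"x": -0.72,"y": -0.6,"z": 0,"wx": 0,"wy": 0,"wz": 0.042},{"x": -0.96,"y": -0.78,"z": 0,"wx": 0,"wy": 0,"wz": 0.055},{"x": -0.96,"y": -0.78,"z": 0,"wx": 0,"wy": 0,"wz": 0.055},{"x": -0.96,"y": -0.78,"z": 0,"wx": 0,"wy": 0,"wz": 0.055}])

```text
t: 1.45
eef_pos: [0.4631, 0.2524, 0.2314]
ee_rot: [[-0.813, 0.582, 0.0], [0.582, 0.813, -0.0], [-0.0, 0.0, -1.0]]
ft_force: [-0.0, 0.6, -0.0]
gripper_width: 0.504
grasp_force: 0.0
```

Run:
```python
from h import *
s=state();m=camera_model("wrist");im=camera("wrist")
print(s["t"],s["eef_pos"],s["ee_rot"],s["qpos"],s["gripper_width"],s["ft_force"])
cv2.imwrite("pics/w2.png",cv2.resize(im[:,:,::-1],(800,600),interpolation=cv2.INTER_CUBIC))
R=np.array(m["R"]);print(proj(m,[.4615,.254,.058]))
import pickle;pickle.dump(m,open("w2.pkl","wb"))
```

```text
1.45 [0.4631 0.2524 0.2314] [[-0.8131  0.5822  0.0003]
 [ 0.5822  0.8131 -0.0002]
 [-0.0003  0.     -1.    ]] [-52.7542  10.6915  19.5821 111.7906  -4.1767  58.1845  23.1144] 0.5039021017203081 [-0.041   0.5505 -0.0309]
[258.5944 171.0178]
```

View pics/w2.png

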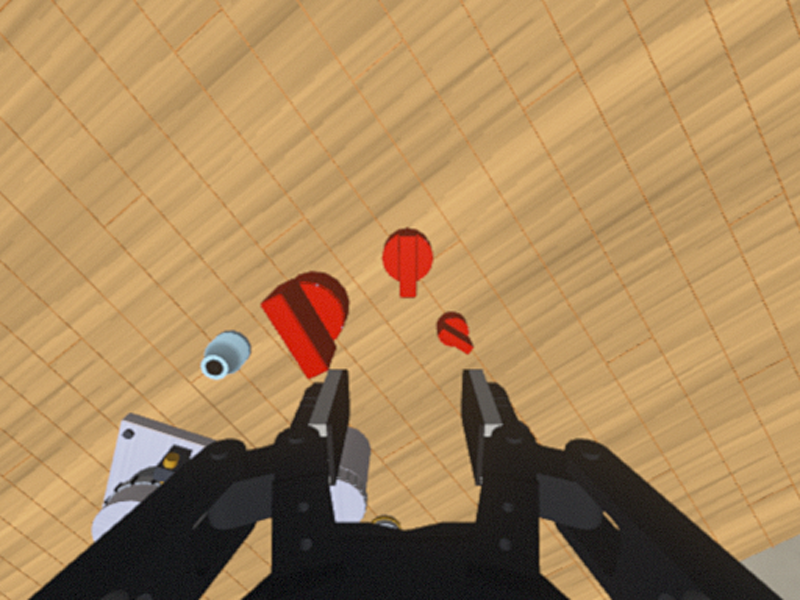

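The bar's top face runs from about (401–416, 236) to (400–417, 297), upright in the picture and so nearly in line with the tool.

Run:
```python
from h import *
import pickle
m=pickle.load(open("w2.pkl","rb"));s=state()
o=lambda p:((p[0]+.5)/1.5625-.5,(p[1]+.5)/1.5625-.5)
P=np.array([ray(m,o(p),.058) for p in[(401,236),(416,236),(417,297),(400,297)]])
c=P.mean(0);print(c,np.linalg.norm(np.diff(P,axis=0),axis=1))
d=P[2]+P[3]-P[0]-P[1];print("barang",np.degrees(np.arctan2(d[1],d[0])))
print("tool dx dy mm",1e3*s["ee_rot"].T@(c-s["eef_pos"]), "toolx ang",np.degrees(np.arctan2(s["ee_rot"][1,0],s["ee_rot"][0,0])))
```

```text
[0.4632 0.2567 0.058 ] [0.0113 0.0486 0.0135]
barang -35.4864866805253
tool dx dy mm [  0.7455   3.0265 173.2471] toolx ang 144.57383979713168
```

Call:
drive_tool(moves=[{"x": 0,"y": 0.02,"z": 0.28,"wx": 0,"wy": 0,"wz": 0},{"x": 0,"y": 0.02,"z": 0.56,"wx": 0,"wy": 0,"wz": 0},{"x": 0,"y": 0.02,"z": 0.84,"wx": 0,"wy": 0,"wz": 0}])

```text
t: 1.75
eef_pos: [0.4628, 0.2579, 0.1297]
ee_rot: [[-0.817, 0.576, 0.001], [0.576, 0.817, 0.001], [0.0, 0.002, -1.0]]
ft_force: [1.2, 1.4, -0.7]
gripper_width: 0.503
grasp_force: 0.0
```

Call:
drive_tool(moves=[{"x": 0,"y": 0,"z": 0.25,"wx": 0,"wy": 0,"wz": 0},{"x": 0,"y": 0,"z": 0.45,"wx": 0,"wy": 0,"wz": 0},{"x": 0,"y": 0,"z": 0.6,"wx": 0,"wy": 0,"wz": 0},{"x": 0,"y": 0,"z": 0.75,"wx": 0,"wy": 0,"wz": 0},{"x": 0,"y": 0,"z": 0.83,"wx": 0,"wy": 0,"wz": 0},{"x": 0,"y": 0,"z": 0.83,"wx": 0,"wy": 0,"wz": 0}])

```text
t: 2.25
eef_pos: [0.4618, 0.2566, 0.0291]
ee_rot: [[-0.817, 0.577, -0.003], [0.577, 0.817, -0.002], [0.001, -0.003, -1.0]]
ft_force: [-1.4, -1.1, -0.4]
gripper_width: 0.501
grasp_force: 0.0
```

Call:
drive_tool(moves=[{"x": 0,"y": 0,"z": 0,"wx": 0,"wy": 0,"wz": 0},{"x": 0,"y": 0,"z": 0,"wx": 0,"wy": 0,"wz": 0},{"x": 0,"y": 0,"z": 0,"wx": 0,"wy": 0,"wz": 0},{"x": 0,"y": 0,"z": 0,"wx": 0,"wy": 0,"wz": 0},{"x": 0,"y": 0,"z": 0,"wx": 0,"wy": 0,"wz": 0},{"x": 0,"y": 0,"z": 0,"wx": 0,"wy": 0,"wz": 0}], claw=0, squeeze=60)

```text
t: 2.75
eef_pos: [0.4638, 0.2566, 0.0316]
ee_rot: [[-0.815, 0.579, 0.001], [0.579, 0.815, 0.001], [-0.0, 0.001, -1.0]]
ft_force: [-1.7, -0.4, 7.8]
gripper_width: 0.152
grasp_force: 63.0
```

Call:
drive_tool(moves=[{"x": 0,"y": 0,"z": -0.1,"wx": 0,"wy": 0,"wz": 0},{"x": 0,"y": 0,"z": -0.35,"wx": 0,"wy": 0,"wz": 0},{"x": 0,"y": 0,"z": -0.65,"wx": 0,"wy": 0,"wz": 0},{"x": 0,"y": 0,"z": -0.9,"wx": 0,"wy": 0,"wz": 0},{"x": 0,"y": 0,"z": -1,"wx": 0,"wy": 0,"wz": 0}])

```text
t: 3.17
eef_pos: [0.4648, 0.2567, 0.1557]
ee_rot: [[-0.815, 0.58, 0.004], [0.58, 0.815, 0.003], [-0.001, 0.005, -1.0]]
ft_force: [0.5, 0.7, -1.1]
gripper_width: 0.152
grasp_force: 61.7
```

Call:
drive_tool(moves=[{"x": -0.1,"y": -0.1,"z": 0,"wx": 0,"wy": 0,"wz": 0},{"x": -0.3,"y": -0.3,"z": 0,"wx": 0,"wy": 0,"wz": 0},{"x": -0.5,"y": -0.5,"z": 0,"wx": 0,"wy": 0,"wz": 0},{"x": -0.73,"y": -0.72,"z": 0,"wx": 0,"wy": 0,"wz": 0}])

```text
t: 3.5
eef_pos: [0.4845, 0.1344, 0.1519]
ee_rot: [[-0.816, 0.578, 0.0], [0.578, 0.816, 0.001], [0.0, 0.001, -1.0]]
ft_force: [0.0, 0.1, -1.8]
gripper_width: 0.152
grasp_force: 61.7
```

Call:
drive_tool(moves=[{"x": -0.2,"y": -0.2,"z": 0,"wx": 0,"wy": 0,"wz": 0},{"x": -0.4,"y": -0.4,"z": 0,"wx": 0,"wy": 0,"wz": 0},{"x": -0.6,"y": -0.6,"z": 0,"wx": 0,"wy": 0,"wz": 0},{"x": -0.73,"y": -0.72,"z": 0,"wx": 0,"wy": 0,"wz": 0}])

```text
t: 3.83
eef_pos: [0.5061, 0.0103, 0.152]
ee_rot: [[-0.814, 0.581, 0.001], [0.581, 0.814, -0.0], [-0.001, 0.0, -1.0]]
ft_force: [-0.3, -0.7, -1.8]
gripper_width: 0.153
grasp_force: 61.7
```

Call:
drive_tool(moves=[{"x": -0.2,"y": -0.2,"z": 0,"wx": 0,"wy": 0,"wz": 0.01},{"x": -0.4,"y": -0.4,"z": 0,"wx": 0,"wy": 0,"wz": 0.02},{"x": -0.6,"y": -0.6,"z": 0,"wx": 0,"wy": 0,"wz": 0.03},{"x": -0.73,"y": -0.72,"z": 0,"wx": 0,"wy": 0,"wz": 0.038},{"x": -0.73,"y": -0.72,"z": 0,"wx": 0,"wy": 0,"wz": 0.038},{"x": -0.73,"y": -0.72,"z": 0,"wx": 0,"wy": 0,"wz": 0.038}])

```text
t: 4.33
eef_pos: [0.5274, -0.1086, 0.1516]
ee_rot: [[-0.653, 0.757, 0.0], [0.757, 0.653, -0.0], [-0.0, 0.0, -1.0]]
ft_force: [-0.0, 0.3, -2.0]
gripper_width: 0.149
grasp_force: 61.6
```

Run:
```python
from h import *
s=state();m=camera_model("wrist");im=camera("wrist")
print(s["t"],s["eef_pos"],s["ee_rot"],s["qpos"],s["gripper_width"],s["ft_force"],s["grasp_force"])
cv2.imwrite("pics/w3.png",cv2.resize(im[130:,90:430,::-1],(800,598),interpolation=cv2.INTER_CUBIC))
for P in [[.5283,-.1074,.072],[.5283,-.1074,.094]]: print(proj(m,P))
import pickle;pickle.dump((m,s),open("w3.pkl","wb"))
```

```text
4.3333 [ 0.5274 -0.1086  0.1516] [[-0.6534  0.757   0.0002]
 [ 0.757   0.6534 -0.0002]
 [-0.0003  0.     -1.    ]] [-20.4765  18.7537  30.615  115.3942 -12.5204  48.9895  57.8752] 0.14858068491509688 [-0.0175  0.3036 -2.0465] 61.64237022399902
[259.6207 199.8216]
[259.6989 209.3934]
```

View pics/w3.png

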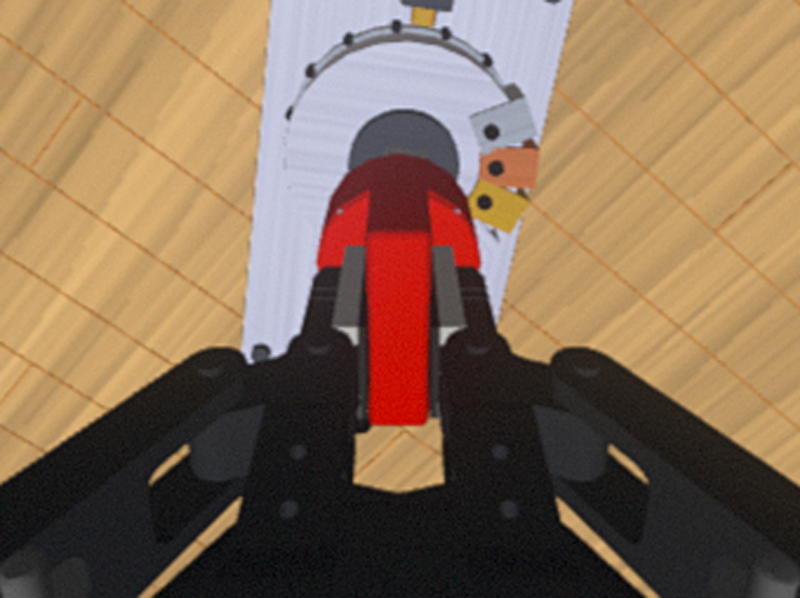

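The wrist view shows the knob gripped square: the bar's top face runs from (366–432, 232) to (370–428, 425). The boss shows behind it, centred near u=404, with its far rim at v≈110. Next I'll compute the knob's offset along the tool's x.

Run:
```python
from h import *
import pickle
m,s=pickle.load(open("w3.pkl","rb"))
o=lambda p:((p[0]+.5)/2.353-.5+90,(p[1]+.5)/2.353-.5+130)
z0=s["eef_pos"][2]-.0316
rel=lambda X:1e3*s["ee_rot"].T@(X-s["eef_pos"])
P=np.array([ray(m,o(p),z0+.058) for p in[(366,232),(432,232),(428,425),(370,425)]])
print("bar",rel(P.mean(0)),np.linalg.norm(np.diff(P,axis=0),axis=1),rel(P[0]),rel(P[2]))
# hub far rim (underside edge at far point), left/right
print("hub far rim z0 ",rel(ray(m,o((401,153)),z0)),"z26",rel(ray(m,o((401,153)),z0+.026)))
print("hub L/R at z26",rel(ray(m,o((319,262)),z0+.026)),rel(ray(m,o((481,262)),z0+.026)))
# boss far rim, left/right
print("boss far",rel(ray(m,o((404,110)),.072)),"L",rel(ray(m,o((348,160)),.072)),"R",rel(ray(m,o((460,160)),.072)))
print("want", rel(np.array([.5283,-.1074,.072])))
```

```text
bar [  0.8297   0.9938 -26.4002] [0.0135 0.0492 0.0133] [ 25.4155  -5.748  -26.4065] [-23.758    7.6494 -26.3939]
hub far rim z0  [22.0871  1.6839 31.5945] z26 [31.259   1.5574  5.5922]
hub L/R at z26 [  0.652  -20.1514   5.5994] [ 0.603  22.7795  5.6003]
boss far [21.7757  3.0001 79.5754] L [  2.402  -17.9198  79.5798] R [ 2.3603 24.0072 79.5806]
want [ 0.3981  1.4677 79.5807]
```

Call:
drive_tool(moves=[{"x": 0.003,"y": 0.013,"z": 0.05,"wx": 0,"wy": 0,"wz": 0},{"x": 0.003,"y": 0.013,"z": 0.12,"wx": 0,"wy": 0,"wz": 0},{"x": 0.003,"y": 0.013,"z": 0.18,"wx": 0,"wy": 0,"wz": 0},{"x": 0.003,"y": 0.013,"z": 0.2,"wx": 0,"wy": 0,"wz": 0},{"x": 0.003,"y": 0.013,"z": 0.2,"wx": 0,"wy": 0,"wz": 0}])

```text
t: 4.8
eef_pos: [0.528, -0.1056, 0.1259]
ee_rot: [[-0.656, 0.755, -0.002], [0.755, 0.656, -0.0], [0.001, -0.001, -1.0]]
ft_force: [-0.5, -0.1, -1.4]
gripper_width: 0.153
grasp_force: 61.7
```

Call:
drive_tool(moves=[{"x": 0,"y": 0,"z": 0.015,"wx": 0,"wy": 0,"wz": 0},{"x": 0,"y": 0,"z": 0.03,"wx": 0,"wy": 0,"wz": 0},{"x": 0,"y": 0,"z": 0.045,"wx": 0,"wy": 0,"wz": 0},{"x": 0,"y": 0,"z": 0.06,"wx": 0,"wy": 0,"wz": 0},{"x": 0,"y": 0,"z": 0.06,"wx": 0,"wy": 0,"wz": 0}])

```text
t: 5.22
eef_pos: [0.5291, -0.1073, 0.12]
ee_rot: [[-0.655, 0.756, 0.002], [0.756, 0.655, -0.001], [-0.002, 0.0, -1.0]]
ft_force: [3.9, -7.0, -5.4]
gripper_width: 0.151
grasp_force: 61.1
```

Call:
drive_tool(moves=[{"x": -0.006,"y": -0.001,"z": 0,"wx": 0,"wy": 0,"wz": 0},{"x": -0.006,"y": -0.001,"z": 0.015,"wx": 0,"wy": 0,"wz": 0},{"x": -0.006,"y": -0.001,"z": 0.03,"wx": 0,"wy": 0,"wz": 0},{"x": -0.006,"y": -0.001,"z": 0.03,"wx": 0,"wy": 0,"wz": 0}])

```text
t: 5.55
eef_pos: [0.5293, -0.1076, 0.1164]
ee_rot: [[-0.655, 0.756, 0.001], [0.756, 0.655, -0.001], [-0.001, 0.0, -1.0]]
ft_force: [0.5, -7.3, 1.7]
gripper_width: 0.151
grasp_force: 62.1
```

Call:
drive_tool(moves=[{"x": -0.003,"y": -0.003,"z": 0.015,"wx": 0,"wy": 0,"wz": 0},{"x": -0.003,"y": -0.003,"z": 0.03,"wx": 0,"wy": 0,"wz": 0},{"x": -0.003,"y": -0.003,"z": 0.045,"wx": 0,"wy": 0,"wz": 0},{"x": -0.003,"y": -0.003,"z": 0.06,"wx": 0,"wy": 0,"wz": 0},{"x": -0.003,"y": -0.003,"z": 0.06,"wx": 0,"wy": 0,"wz": 0}])

```text
t: 5.97
eef_pos: [0.5294, -0.1078, 0.1098]
ee_rot: [[-0.655, 0.756, 0.001], [0.756, 0.655, -0.0], [-0.001, 0.001, -1.0]]
ft_force: [-3.6, -2.2, 16.3]
gripper_width: 0.158
grasp_force: 64.4
```

```bash
python3 -c "
from h import *
s=state();print(s['torque'],s['ft_force'],s['eef_pos'])"
```

```text
[-0.6529  0.9068 -0.3418] [-3.5811 -2.2361 16.3165] [ 0.5294 -0.1078  0.1098]
```

Call:
drive_tool(moves=[{"x": 0,"y": 0,"z": 0,"wx": 0,"wy": 0,"wz": 0.003},{"x": 0,"y": 0,"z": 0,"wx": 0,"wy": 0,"wz": 0.006},{"x": 0,"y": 0,"z": 0.015,"wx": 0,"wy": 0,"wz": 0.006},{"x": 0,"y": 0,"z": 0.015,"wx": 0,"wy": 0,"wz": 0.006}])

```text
t: 6.3
eef_pos: [0.5293, -0.1077, 0.1075]
ee_rot: [[-0.626, 0.78, 0.001], [0.78, 0.626, -0.0], [-0.001, 0.001, -1.0]]
ft_force: [-1.1, -3.0, 6.5]
gripper_width: 0.154
grasp_force: 62.9
```

Run:
```python
from h import *
s=state();print(s['torque'],s['ft_force'],s['eef_pos'])
im=camera("scene")
u,v=proj(camera_model("scene"),[.528,-.107,.08]).astype(int);print(u,v)
a=im[v-50:v+40,u-60:u+60,::-1];b=camera("wrist")[150:330,140:380,::-1]
cv2.imwrite("pics/s4.png",np.hstack([cv2.resize(a,(400,300),interpolation=2),cv2.resize(b,(400,300),interpolation=2)]))
```

```text
[-0.8756  0.2382 -0.1665] [-1.0637 -3.0048  6.4725] [ 0.5293 -0.1077  0.1075]
171 191
```

View pics/s4.png

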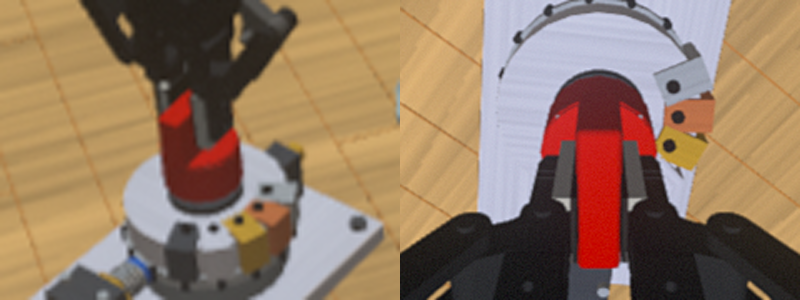

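Left: the knob is over the shaft with a dark gap of about 4 mm still under the hub. Right: the knob is square in the grip. I'll keep pressing down.

Call:
drive_tool(moves=[{"x": 0,"y": 0,"z": 0.01,"wx": 0,"wy": 0,"wz": 0.003},{"x": 0,"y": 0,"z": 0.02,"wx": 0,"wy": 0,"wz": 0.003},{"x": 0,"y": 0,"z": 0.03,"wx": 0,"wy": 0,"wz": 0.003},{"x": 0,"y": 0,"z": 0.035,"wx": 0,"wy": 0,"wz": 0.003},{"x": 0,"y": 0,"z": 0.035,"wx": 0,"wy": 0,"wz": 0.003}])

```text
t: 6.82
eef_pos: [0.5293, -0.1078, 0.1036]
ee_rot: [[-0.612, 0.791, 0.001], [0.791, 0.612, -0.0], [-0.001, 0.001, -1.0]]
ft_force: [-2.8, -5.8, 15.8]
gripper_width: 0.147
grasp_force: 64.2
```

```bash
python3 -c "
from h import *
s=state();print(s['torque'],s['ft_force'],s['eef_pos'])"
```

```text
[-1.1079  0.7779 -0.0107] [-2.8261 -5.8015 15.7909] [ 0.5293 -0.1078  0.1036]
```

Call:
drive_tool(moves=[{"x": 0,"y": 0,"z": 0.008,"wx": 0,"wy": 0,"wz": 0},{"x": 0,"y": 0,"z": 0.012,"wx": 0,"wy": 0,"wz": 0},{"x": 0,"y": 0,"z": 0.012,"wx": 0,"wy": 0,"wz": 0}])

```text
t: 7.07
eef_pos: [0.5295, -0.1078, 0.1034]
ee_rot: [[-0.611, 0.791, 0.002], [0.791, 0.611, 0.001], [-0.0, 0.002, -1.0]]
ft_force: [-13.1, -2.6, 46.9]
gripper_width: 0.147
grasp_force: 68.8
```

Run:
```python
from h import *
s=state();print(s['torque'],s['ft_force'],s['eef_pos'])
im=camera("scene")
a=im[141:231,111:231,::-1];b=camera("wrist")[150:330,140:380,::-1]
cv2.imwrite("pics/s5.png",np.hstack([cv2.resize(a,(400,300),interpolation=2),cv2.resize(b,(400,300),interpolation=2)]))
```

```text
[-0.6016  3.1853 -0.068 ] [-13.0576  -2.5901  46.8871] [ 0.5295 -0.1078  0.1034]
```

View pics/s5.png

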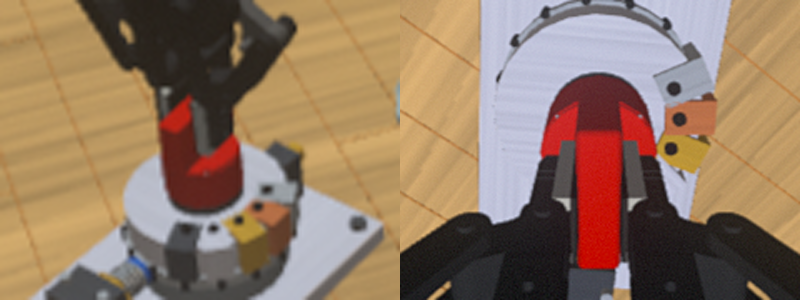

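The knob is fully home: height stalled at 0.1034 m while the force rose to 47 N, and no gap shows. I'll ease the push and grip harder, then turn.

Call:
drive_tool(moves=[{"x": 0,"y": 0,"z": -0.012,"wx": 0,"wy": 0,"wz": 0},{"x": 0,"y": 0,"z": -0.012,"wx": 0,"wy": 0,"wz": 0.01},{"x": 0,"y": 0,"z": -0.012,"wx": 0,"wy": 0,"wz": 0.02},{"x": 0,"y": 0,"z": -0.012,"wx": 0,"wy": 0,"wz": 0.03},{"x": 0,"y": 0,"z": -0.012,"wx": 0,"wy": 0,"wz": 0.04},{"x": 0,"y": 0,"z": -0.012,"wx": 0,"wy": 0,"wz": 0.05},{"x": 0,"y": 0,"z": -0.012,"wx": 0,"wy": 0,"wz": 0.06}], squeeze=90)

```text
t: 7.75
eef_pos: [0.5295, -0.1076, 0.1036]
ee_rot: [[-0.275, 0.961, 0.001], [0.961, 0.275, -0.0], [-0.0, 0.001, -1.0]]
ft_force: [-3.2, -3.7, 17.0]
gripper_width: 0.145
grasp_force: 91.1
```

```bash
python3 -c "
from h import *
s=state();print(s['torque'],s['ft_force'],s['eef_pos'],s['qpos'])"
```

```text
[-0.8252  0.7721  0.0725] [-3.2469 -3.6749 16.9699] [ 0.5295 -0.1076  0.1036] [-23.3436  24.2541  34.9004 117.4113 -19.7886  43.9746  39.5675]
```

Call:
drive_tool(moves=[{"x": 0,"y": 0,"z": 0,"wx": 0,"wy": 0,"wz": 0.012},{"x": 0,"y": 0,"z": 0,"wx": 0,"wy": 0,"wz": 0.024},{"x": 0,"y": 0,"z": 0,"wx": 0,"wy": 0,"wz": 0.036},{"x": 0,"y": 0,"z": 0,"wx": 0,"wy": 0,"wz": 0.048},{"x": 0,"y": 0,"z": 0,"wx": 0,"wy": 0,"wz": 0.06},{"x": 0,"y": 0,"z": 0,"wx": 0,"wy": 0,"wz": 0.072},{"x": 0,"y": 0,"z": 0,"wx": 0,"wy": 0,"wz": 0.084},{"x": 0,"y": 0,"z": 0,"wx": 0,"wy": 0,"wz": 0.096}])

```text
t: 8.42
eef_pos: [0.5291, -0.1078, 0.1036]
ee_rot: [[0.32, 0.947, 0.001], [0.947, -0.32, -0.0], [0.0, 0.001, -1.0]]
ft_force: [-6.4, -4.9, 19.7]
gripper_width: 0.145
grasp_force: 91.8
```

Call:
drive_tool(moves=[{"x": 0,"y": 0,"z": 0,"wx": 0,"wy": 0,"wz": 0.012},{"x": 0,"y": 0,"z": 0,"wx": 0,"wy": 0,"wz": 0.024},{"x": 0,"y": 0,"z": 0,"wx": 0,"wy": 0,"wz": 0.036},{"x": 0,"y": 0,"z": 0,"wx": 0,"wy": 0,"wz": 0.044},{"x": 0,"y": 0,"z": 0,"wx": 0,"wy": 0,"wz": 0.044},{"x": 0,"y": 0,"z": 0,"wx": 0,"wy": 0,"wz": 0.044}])

```text
t: 8.92
eef_pos: [0.5289, -0.1078, 0.1036]
ee_rot: [[0.564, 0.826, 0.0], [0.826, -0.564, -0.0], [-0.0, 0.0, -1.0]]
ft_force: [-7.9, -4.1, 23.2]
gripper_width: 0.139
grasp_force: 92.6
```

Run:
```python
from h import *
s=state();print(s['torque'],s['ft_force'],s['eef_pos'],s['qpos'],np.degrees(np.arctan2(s['ee_rot'][1,1],s['ee_rot'][0,1])))
m=camera_model("scene")
# predicted brass face centre/tab (radius 40, z 73) at stop 3 and drum rim, in scene
c=np.array([.5283,-.1074]);a0=np.radians(32-90)
for da in (0,5,10,-24): 
    d=np.array([np.cos(a0+np.radians(da)),np.sin(a0+np.radians(da))]); print(da,(proj(m,[*(c+d*.051),.05])-[111,141])*5,(proj(m,[*(c+d*.051),.073])-[111,141])*5)
im=camera("scene"); top=camera("top")
a=im[141:241,111:231,::-1]; b=top[170:250,310:400,::-1]
cv2.imwrite("pics/s6.png",np.hstack([cv2.resize(a,(600,500),interpolation=2)[:,:480],cv2.resize(b,(562,500),interpolation=2)[:,:320]]))
cv2.imwrite("pics/s6a.png",cv2.resize(a,(600,500),interpolation=2))
```

```text
[-0.9021  1.7239  0.0837] [-7.9156 -4.0513 23.2463] [ 0.5289 -0.1078  0.1036] [-32.8149  28.3801  48.1654 117.8797 -29.3583  46.2193  -1.3585] -34.30688768829935
0 [219.3506 390.9603] [211.6191 345.122 ]
5 [228.812  395.4283] [221.2253 349.5779]
10 [238.9592 399.2634] [231.5319 353.4036]
-24 [185.6356 362.1436] [177.4407 316.4035]
```

View pics/s6a.png

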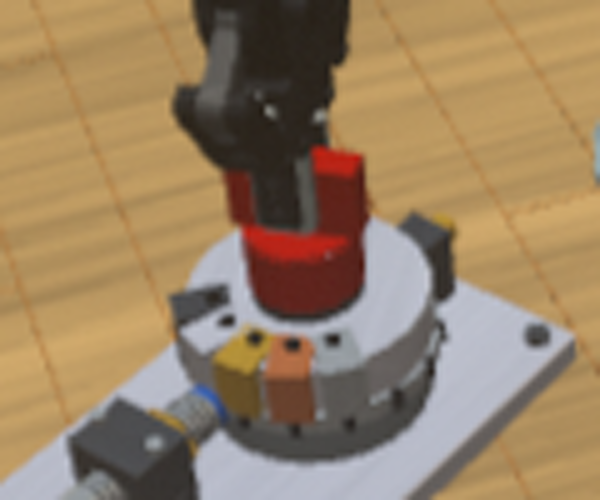

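The brass outer face is at about (236,370–385), some 8–10° short of the sensor (predicted at (219,391)). The torque of 0.08 N m also fits the light spot before stop 3. I'll creep on and log the torque.

Call:
drive_tool(moves=[{"x": 0,"y": 0,"z": 0,"wx": 0,"wy": 0,"wz": 0.007},{"x": 0,"y": 0,"z": 0,"wx": 0,"wy": 0,"wz": 0.014},{"x": 0,"y": 0,"z": 0,"wx": 0,"wy": 0,"wz": 0.014},{"x": 0,"y": 0,"z": 0,"wx": 0,"wy": 0,"wz": 0.014}])

```text
t: 9.35
eef_pos: [0.5289, -0.1078, 0.1036]
ee_rot: [[0.634, 0.773, 0.0], [0.773, -0.634, -0.0], [0.0, 0.0, -1.0]]
ft_force: [-7.9, -4.1, 23.9]
gripper_width: 0.144
grasp_force: 92.7
```

```bash
cat > q.py <<'E'
from h import *
T=[]
for i in range(3):
    im=camera("scene"); T.append(state()['torque'][2])
s=state();print("tau",np.mean(T),T,s['ft_force'],s['eef_pos'],"yaw",np.degrees(np.arctan2(s['ee_rot'][1,1],s['ee_rot'][0,1])),s['t'])
a=im[191:241,136:216]; h=cv2.cvtColor(a,cv2.COLOR_RGB2HSV)
H,S,V=h[...,0].astype(int),h[...,1],h[...,2]
# bench is a similar hue: limit to the region of the drum's side
import sys
np.save(sys.argv[1],im)
E
python3 q.py a.npy
```

```text
tau 0.12390094201884383 [np.float64(0.1200004410329211), np.float64(0.10495835675600176), np.float64(0.14674402826760863)] [-7.62   -3.9964 23.6508] [ 0.5289 -0.1078  0.1036] yaw -39.33246579898657 9.5
```

Call:
drive_tool(moves=[{"x": 0,"y": 0,"z": 0,"wx": 0,"wy": 0,"wz": 0.007},{"x": 0,"y": 0,"z": 0,"wx": 0,"wy": 0,"wz": 0.007},{"x": 0,"y": 0,"z": 0,"wx": 0,"wy": 0,"wz": 0.007}])

```text
t: 9.75
eef_pos: [0.5289, -0.1078, 0.1036]
ee_rot: [[0.667, 0.745, 0.0], [0.745, -0.667, -0.0], [0.0, 0.0, -1.0]]
ft_force: [-9.1, -3.9, 24.4]
gripper_width: 0.145
grasp_force: 92.7
```

```bash
python3 q.py b.npy
```

```text
tau 0.15362863234999444 [np.float64(0.16842240729062505), np.float64(0.1382538753958427), np.float64(0.15420961436351552)] [-7.6777 -4.1482 23.4952] [ 0.5289 -0.1078  0.1036] yaw -41.84957535909761 9.9
```

Run:
```python
from h import *
from scipy.optimize import least_squares
m=camera_model("scene")
home=cv2.resize(cv2.imread("pics/scene0.png")[:,:,::-1],(512,384),interpolation=cv2.INTER_AREA)
c=np.array([.5283,-.1074]);a0=np.radians(32-90)
def patch(th,k,shift=(0,0)):  # k-th target, pixel outline of face + tab
    a=a0+np.radians(24*k-th); r=np.array([np.cos(a),np.sin(a)]); t=np.array([-r[1],r[0]])
    f=lambda rr,w,z: proj(m,[*(c+r*rr+t*w),z])
    return np.array([f(.051,-.008,.039),f(.051,.008,.039),f(.051,.008,.072),f(.031,.008,.072),f(.031,-.008,.072),f(.051,-.008,.072)])+shift
def mask(im,k):
    h=cv2.cvtColor(im,cv2.COLOR_RGB2HSV).astype(int);H,S,V=h[...,0],h[...,1],h[...,2]
    M=(S>90)&(V>50)&((H>=5)&(H<=13) if k==4 else (H>=16)&(H<=26)&(S>130))
    R=np.zeros(M.shape,np.uint8); d=[proj(m,[*(c+.056*np.array([np.cos(q),np.sin(q)])),z]) for q in np.arange(0,6.3,.1) for z in(.035,.074)]
    cv2.fillConvexPoly(R,cv2.convexHull(np.array(d,np.float32)).astype(np.int32),1)
    kn=[proj(m,[*(c+.03*np.array([np.cos(q),np.sin(q)])),z]) for q in np.arange(0,6.3,.1) for z in(.074,.15)]
    cv2.fillConvexPoly(R,cv2.convexHull(np.array(kn,np.float32)).astype(np.int32),0)
    M=(M&(R>0)).astype(np.uint8)
    n,l,st,ce=cv2.connectedComponentsWithStats(M); i=1+np.argmax(st[1:,4]); return st[i],ce[i]
def pc(th,k):
    P=cv2.convexHull(patch(th,k).astype(np.float32)); R=np.zeros((384*8,512*8),np.uint8)
    q=cv2.moments(P); return np.array([q['m10'],q['m01']])/q['m00'],P[:,0].min(0),P[:,0].max(0)
for n,im,g in(("home",home,[0]),("a",np.load("a.npy"),[64,68,72]),("b",np.load("b.npy"),[64,68,72,76])):
    for k in(3,4):
        st,ce=mask(im,k);print(n,k,"seg",st,ce)
        for t in g: print("   ",t,*pc(t,k))
```

```text
home 3 seg [180 205  12  17 124] [185.8468 212.9032]
    0 [185.3169 212.7903] [177.1785 202.0644] [191.8717 224.6373]
home 4 seg [185 202  14  16 117] [192.8291 207.8889]
    0 [192.2651 207.2312] [183.5729 197.7396] [198.6431 219.326 ]
a 3 seg [152 206  12  18 117] [157.4701 213.6752]
    64 [159.5381 214.3753] [152.8154 203.746 ] [166.491  226.2017]
    68 [158.1727 213.7535] [151.397  203.1879] [165.3323 225.7422]
    72 [156.8883 213.0591] [150.0883 202.5908] [164.2086 225.1934]
a 4 seg [161 208  11  18 153] [166.3987 216.7778]
    64 [168.9875 216.4307] [163.1854 206.1178] [173.8713 226.9696]
    68 [167.3065 216.2976] [161.2804 205.8504] [172.5921 227.0837]
    72 [165.6558 216.0787] [159.4333 205.5291] [171.3522 227.1005]
b 3 seg [151 206  13  17 111] [156.6126 213.2793]
    64 [159.5381 214.3753] [152.8154 203.746 ] [166.491  226.2017]
    68 [158.1727 213.7535] [151.397  203.1879] [165.3323 225.7422]
    72 [156.8883 213.0591] [150.0883 202.5908] [164.2086 225.1934]
    76 [155.6919 212.2958] [148.8956 201.9577] [163.1258 224.5587]
b 4 seg [160 208  11  18 152] [165.3092 216.6053]
    64 [168.9875 216.4307] [163.1854 206.1178] [173.8713 226.9696]
    68 [167.3065 216.2976] [161.2804 205.8504] [172.5921 227.0837]
    72 [165.6558 216.0787] [159.4333 205.5291] [171.3522 227.1005]
    76 [164.0447 215.7753] [157.6539 205.1558] [170.1156 227.02  ]
```

Brass and copper segmentation puts the turret at about 73–74.5°, and the torque says about 72°. I'll back off 1°, ease the push slightly, and check that it holds steady.

Call:
drive_tool(moves=[{"x": 0,"y": 0,"z": -0.003,"wx": 0,"wy": 0,"wz": -0.003},{"x": 0,"y": 0,"z": -0.003,"wx": 0,"wy": 0,"wz": -0.003},{"x": 0,"y": 0,"z": -0.003,"wx": 0,"wy": 0,"wz": -0.003},{"x": 0,"y": 0,"z": -0.003,"wx": 0,"wy": 0,"wz": -0.003},{"x": 0,"y": 0,"z": -0.003,"wx": 0,"wy": 0,"wz": -0.003},{"x": 0,"y": 0,"z": -0.003,"wx": 0,"wy": 0,"wz": -0.003},{"x": 0,"y": 0,"z": -0.003,"wx": 0,"wy": 0,"wz": -0.003},{"x": 0,"y": 0,"z": -0.003,"wx": 0,"wy": 0,"wz": -0.003}])

```text
t: 10.57
eef_pos: [0.5288, -0.1077, 0.1037]
ee_rot: [[0.653, 0.757, 0.0], [0.757, -0.653, -0.0], [-0.0, 0.0, -1.0]]
ft_force: [-4.6, -4.8, 15.0]
gripper_width: 0.146
grasp_force: 90.9
```

```bash
python3 q.py c.npy
python3 - <<'E'
from h import *
im=np.load("c.npy");h=cv2.cvtColor(im,cv2.COLOR_RGB2HSV).astype(int)
M=((h[...,1]>90)&(h[...,2]>50)&(h[...,0]>=5)&(h[...,0]<=13))[200:230,150:185]
v,u=np.nonzero(M);print(len(u),u.mean()+150,v.mean()+200)
E
```

```text
tau 0.13281471407121187 [np.float64(0.12972350887478967), np.float64(0.1518042785724267), np.float64(0.11691635476641919)] [-5.5144 -4.7692 16.0764] [ 0.5288 -0.1078  0.1037] yaw -40.76478717137722 10.7167
155 166.33548387096775 216.19354838709677
```

```bash
python3 -c "
from bench import *
print(finish_job())"
```

```text
the job is handed in; nothing more can be done
None
```

I handed the job in at about 10.7 s: the red bar knob is fully home on the shaft, and the arm still grips it, holding the turret on the third stop (brass at the sensor, about 72° by camera and torque).

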